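# Fit a pipette hanger on the bent bench rail and run it home

## Task

Fit the blue pipette hanger: thread its collar onto the free end of the bent steel rail, ease it round both bends and butt it up against the red stop collar, then let go so that it hangs freely. The rod is easily strained, so feel your way round and never force it; leave the other things on the bench where they are.

Things in the scene. Friction and masses are not known exactly. Their poses are not given: they have to be found in the camera images.
- hanger: The blue pipette hanger, about 110 g, standing upright and loose on the bench. Origin: centre of its flat underside. From below: a two-sided fork plate 86 (x) x 40 (y) x 10 mm, a neck, a black collar, and on top a thumb fin to hold it by: 10 mm thick (x), 22 mm long (y), from 78 to 104 mm above the underside. Own z up, y along the bore; the same turned half round.
- hanger_eye (a point): Centre of the hanger's collar bore, 62 mm above its underside; the fin lies 16 to 42 mm above it. Collar: 10 mm long along own y, bore 14 mm, outside 23 mm. On the 10 mm rod it has 2 mm of play all round and can stand about 20 degrees askew; turned farther off the rod's direction it wedges, which is felt as a twist.
- rail: The pipette rail: grey foot 150 mm wide on the bench, 14 mm post (origin under it), and a level 10 mm steel rod, axis 280 mm above the bench. From the post the rod runs along own -y past a white hanger with two pipettes to the red stop, bends to own -x, later bends back about as much, and ends free. Fixed; pressing the hanger on it with over 25 N strains the rod.
- rail_stop (a point): On the rod's axis at the face of the red stop collar (24 mm across, 12 mm long) that looks to the free end; +y points along the rod into the stop (the way home). From here the rod runs straight along -y for 33 to 113 mm to its first bend. The hanger is home when its collar's end face butts here: eye 5 mm short of this point.
- rail_tip (a point): The round-nosed free end of the rod, on its axis; +y points along the rod, into it (the way to thread). Straight for 73 to 141 mm, then it bends to own +x. The rod was bent by hand: both bends lie level, radius about 27 mm, 42 to 66 degrees each, with 52 to 88 mm straight between them. Its true shape differs each time and has to be felt or seen.
- spare_hanger: A grey hanger of the same shape standing on the bench; not wanted, leave it. Origin under its centre.
- media_bottle: Clear bottle with an orange cap and yellow label, 68 mm wide, 150 mm tall; leave it. Origin under its centre.
- beaker: Empty glass beaker, 68 mm wide, 85 mm tall; leave it. Origin under its centre.
- tip_box: Clear box of white pipette tips with a blue deck, 85 x 120 mm, 58 mm tall; leave it. Origin under its centre.
- timer: Flat blue bench timer, 62 x 90 x 20 mm; leave it. Origin under its centre.
- tube_rack: White rack of capped tubes, 75 x 150 mm, 100 mm tall, often under the rail; leave it. Origin under its centre.
- loose_collar: Small steel ring lying on the bench, 24 mm across, 12 mm high; leave it. Origin under its centre.
There are look-alikes about, which are no part of the job. What is shaped like the hanger but yellow is not meant.

How it is judged:
On the way:
1. the hanger's collar is threaded at least 15 mm onto the rail's free end (y of hanger_eye in the frame of rail_tip between 0.015 and 0.065 m and x of hanger_eye in the frame of rail_tip between -0.006 and 0.006 m and z of hanger_eye in the frame of rail_tip between -0.006 and 0.006 m), for 0.1 s.
At the end, for the whole second after the job is handed in: the blue hanger hangs at rest on the rail, within 0.25 rad of upright, its collar's end face within 4 mm of the red stop collar, and nothing holds it (y of hanger_eye in the frame of rail_stop between -0.009 and 0 m and x of hanger_eye in the frame of rail_stop between -0.006 and 0.006 m and z of hanger_eye in the frame of rail_stop between -0.006 and 0.006 m and angle between hanger's own z axis and vertical below 0.25 rad and linear speed of hanger below 0.03 m/s); the robot touches nothing.
It fails at once if the hanger is pressed against the rail with more than 25 N (contact force between hanger and rail above 25 N).
It fails at once if another thing on the bench is moved by more than 20 mm (distance of any of spare_hanger, media_bottle, beaker, tip_box, timer, tube_rack, loose_collar from where it was at the start of the episode above 0.02 m).
It also fails if it takes over 72 s, if anything falls off the work surface, if the arm or the gripper's body presses on something with over 40 N, if the wrist force passes 120 N, or if a joint passes its speed limit or range.

## Robot

A 6-joint arm with a two-finger parallel gripper is mounted at the origin on the work surface. World frame = base frame: x ahead of the robot, y to its left, z up, the work surface at z = 0. Lengths are in m, angles in rad, forces in N, time in s.
With the tool pointing down it reaches from about 0.375 to 0.9 m from the base axis. Payload 3.1 kg.
Tool frame: the origin (TCP) lies midway between the tips of the shut fingers; the grasp point (between the pads) lies 19 mm behind it; z points along the fingers, y is the line along which they close (so a half turn about z gives the same grasp; the last joint's range is limited). The gripper opens to 85 mm and grips with 20 to 120 N. Pads are 22 mm wide; open, the fingers measure 114 mm over their backs; the gripper's body (76 mm by 85 mm) begins 54 mm behind the grasp point. The pads swing forward as they close: fully open they stand 13 mm farther back than shut.
Start: joints at [0.991, 0.527, 1.433, -0, 1.181, -0.178], TCP at [0.244, 0.575, 0.231] pointing down, gripper open.
Joint ranges: [-3.08, 3.08], [-0.75, 2.2], [0.22, 2.44], [-1.43, 4.57], [0, 2.65], [-2.85, 2.85]. Speed limits (rad/s): [2.79, 2.79, 3.14, 3.14, 3.14, 3.14].

## Interface

Orientations are given as a unit quaternion [x, y, z, w].
In Python, from bench import ctrl gives the robot as it stands.
- The arm moves only by the shell command python3 -m creep 'ROWS' [OPENING]. ROWS is a JSON list of rows, 1 to 10 of them, each of 4 numbers: dx, dy, dz in m, then a turn about the tool's z in rad; each row is the pose to reach, as a shift and turn from the pose commanded when the command began, along the tool's axes at that moment; what a row does not reach only later rows make up. A row lasts 1/12 s, in which the tool goes at most 0.0417 m and 0.125 rad, less where a joint would pass 70% of its speed; a pose out of reach is approached as far as the arm can. OPENING is the opening from 0.0 (shut) to 1.0 (fully open), set as the command begins (- or left out keeps the last). The fingers move at their own pace and stop on an object; the grip force is fixed at half the most. Time passes only in rows, so rows that do not move let the fingers close. It prints the time, the measured TCP pose, the force, the opening and the grip force at its end. Input that does not fit is refused with a message, and nothing moves.
- ctrl.get_obs(): the state, without advancing time (a new reading comes with each control period).
- ctrl.get_image(name): name is "scene" or "top" or "wrist"; returns a dict with "img" (480x640x3 uint8, red, green, blue), "depth" (480x640 float32, m along the optical axis (not along the pixel's ray), 0 where there is no reading), "mtx" (3x3 intrinsics, pixels), "rvec" (rotation vector, rad) and "tvec" (3), from world to camera coordinates, as OpenCV has them. Camera axes: x right, y down, z forward; pixel columns grow to the right and rows downward; lengths in m; the calibration is good to about 2 mm. A picture is of the moment at which its call begins.
- ctrl.job_done(): hands the job in; it is judged then, once.
The state is a dict: "time": time; "joint_pos": joint angles; "dq": joint speeds; "joint_torque": joint torques, N m; "ee_pos": TCP position; "eef_rot": TCP orientation; "force": force on the tool from outside, world axes, zero at the start; "moment": the same for the moment, N m; "width": opening from 0.0 (shut) to 1.0 (fully open); "grip_force": force on a finger pad.
Only numpy, scipy, OpenCV 4.12 (cv2) and the standard library are available. Lean on these libraries where they do the work, as an engineer would, in place of code of your own. Each camera call takes 0.05 s, during which the arm holds its last target. There are 200 camera calls.

## Working session

There is one attempt and no reset: what is moved stays moved. The work goes in short steps, Python scripts to look and compute and a shell command to move; the robot and the scene stay as the last step left them, time stands still between calls to the robot, and variables do not carry over. Pictures are saved under pics/ and viewed, at most 10 in all, crops included, and the job is handed in when it is done.

```bash
ls; mkdir -p pics; cat > h.py <<'E'
import numpy as np, cv2
from bench import ctrl
def cam(n):
    d=ctrl.get_image(n); R=cv2.Rodrigues(np.array(d["rvec"],float))[0]
    d["R"]=R; d["t"]=np.array(d["tvec"],float).ravel(); d["K"]=np.array(d["mtx"],float); d["c"]=-R.T@d["t"]; return d
def ray(d,u,v):
    return d["R"].T@np.linalg.inv(d["K"])@np.array([u,v,1.])
def onz(d,u,v,z):
    r=ray(d,u,v); return d["c"]+r*(z-d["c"][2])/r[2]
def cloud(d):
    v,u=np.mgrid[:480,:640]; z=d["depth"]; P=np.linalg.inv(d["K"])@np.stack([u.ravel(),v.ravel(),np.ones(u.size)])
    return ((d["R"].T@(P*z.ravel()-d["t"][:,None])).T).reshape(480,640,3)
def proj(d,p):
    q=d["K"]@(d["R"]@np.array(p)+d["t"]); return q[:2]/q[2]
def save(n,img): cv2.imwrite("pics/"+n+".png",cv2.cvtColor(img,cv2.COLOR_RGB2BGR))
E
python3 - <<'E'
from h import *
for n in ("top","scene"):
    d=cam(n); save(n+"0",d["img"]); np.savez(n+"0",**d); print(n,d["c"].round(3),d["R"].round(2).tolist(),d["K"][0,0])
o=ctrl.get_obs(); print(o)
E
```

```text
pics
top [ 0.403 -0.048  1.205] [[0.01, -1.0, 0.0], [-0.98, -0.01, -0.18], [0.18, 0.0, -0.98]] 483.0159971035891
scene [ 1.282 -0.808  1.112] [[0.73, 0.68, -0.0], [0.45, -0.49, -0.75], [-0.51, 0.54, -0.67]] 612.413484726625
{'time': 0.1, 'joint_pos': array([ 9.90503634e-01,  5.28364498e-01,  1.43373702e+00, -2.47810679e-06,
        1.18140246e+00, -1.78462275e-01]), 'dq': array([ 0.00217235, -0.00217246, -0.00349102,  0.00095817, -0.0002367 ,
        0.00017533]), 'joint_torque': array([-6.32122374e-05, -4.43307853e+01, -1.78586143e+01, -2.37459808e-04,
        3.91941634e-03,  1.04298556e-05]), 'ee_pos': array([0.24404454, 0.57470778, 0.23044864]), 'eef_rot': array([ 1.99565660e-01,  9.79883990e-01, -8.88136225e-04, -3.52858427e-04]), 'force': array([-0.47526754, -0.35403154, -0.40679236]), 'moment': array([0.04239432, 0.01610356, 0.04862031]), 'grip_force': 0.0, 'width': 1.000020463143534}
```

View pics/top0.png

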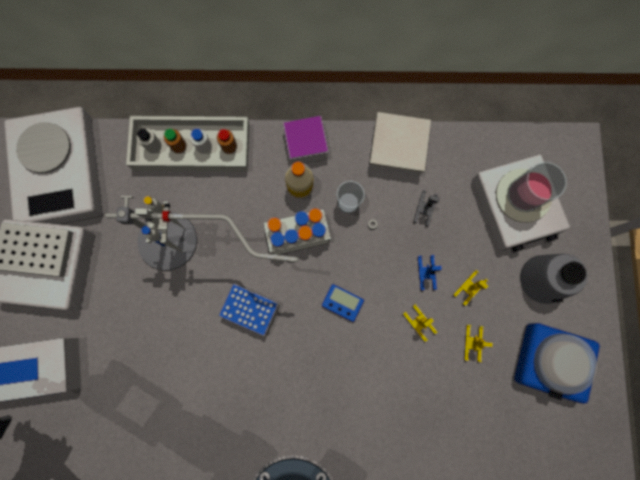

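View pics/scene0.png

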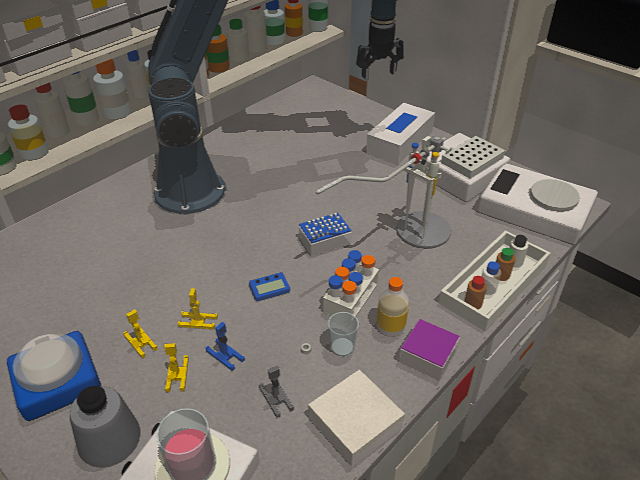

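The top view shows the blue hanger at (429,272). Look-alikes are yellow at (471,289), (421,322) and (477,343), and the grey spare at (427,208). The other blue things are the timer (343,302) and tip box (249,309). I choose (429,272). The rod tip is near (295,260), the bends near (255,253) and (225,217), and the red stop at (166,215).

```bash
python3 - <<'E'
from h import *
np.set_printoptions(suppress=True,precision=4)
T=dict(np.load("top0.npz")); S=dict(np.load("scene0.npz"))
C=cloud(T); im=T["img"].astype(int)
# rod: depth points z .265-.295
for nm,D in(("top",T),("scene",S)):
    P=cloud(D); m=(P[...,2]>.265)&(P[...,2]<.30)&(P[...,0]<.5)&(P[...,0]>.1)&(P[...,1]>-.1)&(P[...,1]<.36)
    Q=P[m]; print(nm,len(Q))
    for y in np.arange(-.05,.36,.01):
        q=Q[abs(Q[:,1]-y)<.005]
        if len(q): print(round(y,3),len(q),np.median(q,0),q[:,0].min().round(3),q[:,0].max().round(3))
    rgb=D["img"].astype(int); r=m&(rgb[...,0]>120)&(rgb[...,1]<70)
    if r.any(): print("red",P[r].min(0),P[r].max(0),np.median(P[r],0))
for nm,D in(("top",T),("scene",S)):
    P=cloud(D); rgb=D["img"].astype(int)
    b=(rgb[...,2]>1.6*rgb[...,0])&(rgb[...,2]>60)
    n,l,st,ce=cv2.connectedComponentsWithStats(b.astype(np.uint8))
    for i in range(1,n):
        if st[i,4]>100:
            Q=P[l==i]; print(nm,ce[i],st[i],np.median(Q,0))
            hi=Q[Q[:,2]>.085]; lo=Q[(Q[:,2]<.016)&(Q[:,2]>.002)]
            if len(hi)and len(lo)>5: print(" fin",len(hi),hi.mean(0),hi.max(0)," lo",lo.mean(0), cv2.minAreaRect((lo[:,:2]*1000).astype(np.float32)),cv2.minAreaRect((hi[:,:2]*1000).astype(np.float32)))
save("crop1",cv2.resize(np.hstack([T["img"][230:310,390:490],S["img"][310:390,175:275]]),None,fx=4,fy=4,interpolation=2))
E
```

```text
top 0
scene 201
-0.05 32 [ 0.1031 -0.0491  0.2825] 0.1 0.109
-0.04 54 [ 0.1062 -0.0393  0.2798] 0.1 0.118
-0.03 51 [ 0.1109 -0.0301  0.2847] 0.104 0.118
-0.02 45 [ 0.1152 -0.0199  0.281 ] 0.106 0.122
-0.01 16 [ 0.1107 -0.0132  0.2821] 0.104 0.118
top [301.2378 217.7832] [295 211  13  14 143] [ 0.6574 -0.0151  0.0991]
top [318.1931 229.5241] [312 223  13  14 145] [ 0.6305 -0.0552  0.099 ]
top [283.8495 237.4883] [271 230  27  17 299] [0.6108 0.0263 0.0989]
top [427.4368 272.1342] [418 255  24  36 380] [ 0.5397 -0.323   0.0099]
 fin 50 [ 0.5416 -0.3263  0.1016] [ 0.5462 -0.3171  0.1074]  lo [ 0.5407 -0.3251  0.0091] ((541.7946166992188, -328.41864013671875), (85.76515197753906, 40.386592864990234), 3.410769462585449) ((541.1940307617188, -327.78692626953125), (9.64019775390625, 21.153501510620117), 1.718772530555725)
top [248.0776 309.7284] [ 220  285   57   50 1366] [0.444  0.1076 0.05  ]
top [341.1025 305.3165] [322 284  42  38 556] [ 0.4544 -0.1106  0.0167]
 fin 2 [ 0.4027 -0.0476  1.2052] [ 0.4027 -0.0476  1.2052]  lo [ 0.4584 -0.1152  0.0142] ((465.4168701171875, -116.945167541503
[... 1162 characters left out ...]
0.0974]
scene [ 54.3187 385.9065] [   7  331   94   89 2513] [ 0.388  -0.6501  0.0529]
 fin 9 [ 1.0863 -0.7609  0.8863] [ 1.2816 -0.5577  1.1116]  lo [ 0.3922 -0.6684  0.0113] ((392.681884765625, -649.0140380859375), (168.33848571777344, 39.149818420410156), 60.856719970703125) ((797.680908203125, -698.279541015625), (31.70492935180664, 991.8733520507812), 75.37478637695312)
scene [224.8111 354.0489] [205 338  40  33 450] [ 0.5502 -0.3333  0.0082]
 fin 1 [ 1.2816 -0.8082  1.1116] [ 1.2816 -0.8082  1.1116]  lo [ 0.5489 -0.3323  0.0076] ((544.4447631835938, -329.13348388671875), (85.8809814453125, 43.36994934082031), 3.4284965991973877) ((1281.551025390625, -808.162353515625), (0.0, 0.0), 0.0)
```

View pics/crop1.png

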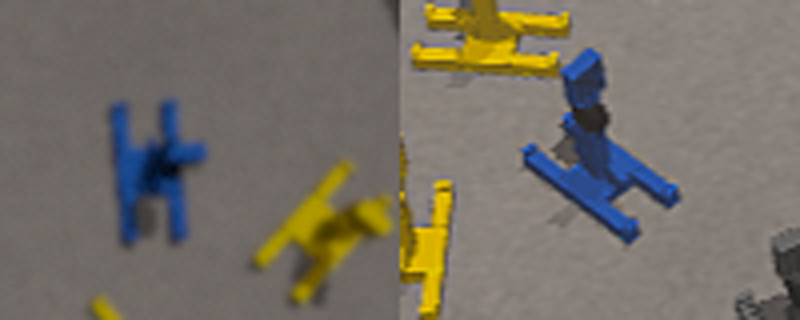

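The crop confirms the blue hanger: it stands upright with its black collar, fork along world x, fin free on top, and the yellow one is well clear. Next I trace the rod on the plane z=0.28.

```bash
python3 - <<'E'
from h import *
np.set_printoptions(suppress=True,precision=4)
T=dict(np.load("top0.npz"))
im=T["img"]; g=cv2.cvtColor(im,cv2.COLOR_RGB2GRAY).astype(int); 
hsv=cv2.cvtColor(im,cv2.COLOR_RGB2HSV).astype(int)
R=(hsv[...,1]>130)&((hsv[...,0]<10)|(hsv[...,0]>170))
v,u=np.nonzero(R[195:240,150:190]); print("red px",u.min()+150,u.max()+150,v.min()+195,v.max()+195)
for c in (u.min()+149.5,u.max()+150.5): print(onz(T,c,v.mean()+195,.285))
m=np.zeros_like(R); 
sub=(g>150)&(hsv[...,1]<60); m[205:270,160:305]=sub[205:270,160:305]
n,l,st,ce=cv2.connectedComponentsWithStats(m.astype(np.uint8))
for i in range(1,n):
    if st[i,4]>30: print(i,st[i])
i=1+np.argmax(st[1:,4]); v,u=np.nonzero(l==i)
for c in range(u.min(),u.max()+1,5):
    k=u==c; vv=v[k].mean(); print(c,vv,k.sum(),onz(T,c,vv,.28)[:2])
print("end",onz(T,u.max()+.5,v[u>=u.max()-2].mean(),.28)[:2])
save("crop2",cv2.resize(im[190:280,110:310],None,fx=4,fy=4,interpolation=2))
S=dict(np.load("scene0.npz")); 
E
```

```text
red px 162 168 211 221
[0.6174 0.2522 0.285 ]
[0.6175 0.2385 0.285 ]
2 [281 217  14  15 141]
281 220.0 3 [0.6112 0.0188]
286 223.0 11 [0.6052 0.0089]
291 222.5 12 [ 0.6063 -0.0009]
end [ 0.6065 -0.0077]
```

View pics/crop2.png

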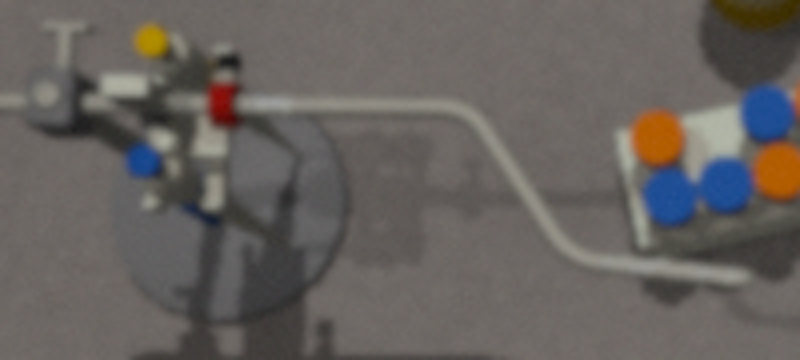

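The crop shows the tip at (297,259), the lower bend near (255,253), the upper bend near (226,217), and the red stop at (162–168,216).

```bash
python3 - <<'E'
from h import *
np.set_printoptions(suppress=True,precision=4)
T=dict(np.load("top0.npz"))
g=cv2.cvtColor(T["img"],cv2.COLOR_RGB2GRAY).astype(float)
poly=np.array([(170,216),(224,216.5),(230,219.5),(250,249),(257,254.5),(297,259)],float)
def cen(a,b,n):
    d=(b-a)/np.linalg.norm(b-a); nn=np.array([-d[1],d[0]]); out=[]
    for s in np.linspace(0,1,n):
        p=a+s*(b-a); o=np.arange(-6,6.1,.25); q=p+o[:,None]*nn
        w=cv2.remap(g.astype(np.float32),q[:,0].astype(np.float32)[None],q[:,1].astype(np.float32)[None],1)[0]
        k=np.argmax(w*(abs(o)<4)); w2=np.clip(w-(w.max()+np.median(w))/2,0,None)*(abs(o-o[k])<2.5)
        out.append(p+(w2@o/w2.sum())*nn)
    return np.array(out)
for nm,i,t0,t1 in(("stop",0,.1,.92),("mid",2,.15,.85),("tip",4,.15,.9)):
    a,b=poly[i],poly[i+1]; c=cen(a+t0*(b-a),a+t1*(b-a),12)
    W=np.array([onz(T,*p,.281)[:2] for p in c]); 
    vx,vy,x0,y0=cv2.fitLine(W.astype(np.float32),2,0,.01,.01).ravel()
    r=(W-[x0,y0])@[-vy,vx]
    print(nm,"dir",vx,vy,"ang",np.degrees(np.arctan2(vy,vx)),"pt",x0,y0,"res",abs(r).max(), W[0],W[-1])
    L=dict(p=(x0,y0),d=(vx,vy)); globals()["L"+nm]=L
def X(A,B):
    s=np.linalg.solve(np.array([A["d"],-np.array(B["d"])]).T,np.array(B["p"])-A["p"]); return np.array(A["p"])+s[0]*np.array(A["d"])
print("corner1(stop)",X(Lstop,Lmid),"corner2",X(Lmid,Ltip))
print([ (c,int(g[int(round(258.7)),c]),int(g[259,c])) for c in range(290,303)])
print("tip",onz(T,297.5,259,.28)[:2])
# stop face via scene too
S=dict(np.load("scene0.npz")); P=cloud(S)
hs=cv2.cvtColor(S["img"],cv2.COLOR_RGB2HSV).astype(int); R=(hs[...,1]>130)&((hs[...,0]<8)|(hs[...,0]>172)); v,u=np.nonzero(R[140:185,400:440]); print(u.min()+400,u.max()+400,v.min()+140,v.max()+140)
# tip in scene
gs=cv2.cvtColor(S["img"],cv2.COLOR_RGB2GRAY); print(proj(S,[.515,-.02,.28]))
for y in (-.04,-.035,-.03,-.025,-.02): print(y,proj(S,[np.interp(y,[0,1],[0,0])+Ltip["p"][0]+(y-Ltip["p"][1])*Ltip["d"][0]/Ltip["d"][1],y,.28]))
print(gs[186:196,312:326])
E
```

```text
stop dir 0.0007653991 0.9999997 ang 89.95614 pt 0.61862296 0.1827088 res 0.00013176816332148236 [0.6186 0.2262] [0.6185 0.1392]
mid dir 0.820646 0.57143694 ang 34.850487 pt 0.5808939 0.09942858 res 9.979055968239024e-05 [0.6014 0.1137] [0.5605 0.0853]
tip dir 0.10843522 0.9941035 ang 83.77487 pt 0.5380527 0.023043424 res 0.0004254341216182601 [0.5412 0.0521] [ 0.5349 -0.006 ]
corner1(stop) [0.6186 0.1257] corner2 [0.5435 0.0734]
[(290, 142, 142), (291, 146, 146), (292, 149, 149), (293, 149, 149), (294, 144, 144), (295, 139, 139), (296, 129, 129), (297, 114, 114), (298, 101, 101), (299, 92, 92), (300, 83, 83), (301, 78, 78), (302, 71, 71)]
tip [ 0.5342 -0.0147]
411 420 153 163
[308.4844 189.106 ]
-0.04 [307.554  196.1331]
-0.035 [309.2889 195.2147]
-0.03 [311.0175 194.2996]
-0.025 [312.7399 193.3877]
-0.02 [314.4562 192.4791]
[[133 134 134 136 134 133 133 133 131 129 125 169 207 188]
 [134 136 135 135 134 133 132 131 120 119 154 176 195 208]
 [133 134 135 134 133 130 116 115 164 197 200 194 182 159]
 [136 136 137 134 129 140 174 187 188 188 172 171 146 110]
 [135 135 135 124 135 173 195 205 177 161 165 143  97 112]
 [132 134 137 140 149 174 192 186 174 125 102  89 107 138]
 [134 134 137 116  96 133 135 118  90  83 111 140 137 134]
 [136 135 137 124  87  76  75  74 112 140 138 135 134 134]
 [133 134 135 138 128 110 126 137 136 135 133 131 130 132]
 [130 130 130 132 132 133 135 135 136 136 133 132 132 128]]
```

```bash
cat >> h.py <<'E'
from scipy.spatial.transform import Rotation as Ro
np.set_printoptions(suppress=True,precision=4)
def st():
    o=ctrl.get_obs(); R=Ro.from_quat(o["eef_rot"]).as_matrix(); return o,R
def go(x,y,z,yaw):   # yaw: deg of tool y in world
    o,R=st(); d=R.T@(np.array([x,y,z])-o["ee_pos"]); now=np.degrees(np.arctan2(R[1,1],R[0,1]))
    t=-(yaw-now); t=(t+180)%360-180
    print("t",round(o["time"],2),"row %.4f %.4f %.4f %.4f"%(*d,np.radians(t)),"yaw",round(now,2),"tilt",R[2,2].round(4),"F",o["force"].round(2),"M",o["moment"].round(2))
E
python3 - <<'E'
from h import *
go(.5415,-.328,.33,3.4); go(.5415,-.328,.16,3.4)
S=dict(np.load("scene0.npz"));P=cloud(S)
m=(P[...,0]>.5)&(P[...,0]<.75)&(P[...,1]>.2)&(P[...,1]<.4)&(P[...,2]>.27); print(np.histogram(P[m][:,2],12)); hi=P[m&(P[...,2]>.3)]; print(hi.min(0),hi.max(0))
E
```

```text
t 0.1 row -0.6268 -0.7147 -0.0984 1.1096 yaw 66.98 tilt -1.0 F [-0.48 -0.35 -0.41] M [0.04 0.02 0.05]
t 0.1 row -0.6268 -0.7143 0.0716 1.1096 yaw 66.98 tilt -1.0 F [-0.48 -0.35 -0.41] M [0.04 0.02 0.05]
(array([ 35,  90, 142, 115,  70,  55,  29,  22,  12,  13,  13,  21]), array([0.2701, 0.2743, 0.2785, 0.2828, 0.287 , 0.2912, 0.2954, 0.2996,
       0.3038, 0.3081, 0.3123, 0.3165, 0.3207]))
[0.6113 0.265  0.3002] [0.6265 0.3256 0.3207]
```

```bash
R="" ; python3 -m creep '[[-0.6268,-0.7147,-0.098,1.11],[-0.6268,-0.7147,-0.098,1.11],[-0.6268,-0.7147,-0.098,1.11],[-0.6268,-0.7147,-0.098,1.11],[-0.6268,-0.7147,-0.098,1.11],[-0.6268,-0.7147,-0.098,1.11],[-0.6268,-0.7147,-0.098,1.11],[-0.6268,-0.7147,-0.098,1.11],[-0.6268,-0.7147,-0.098,1.11],[-0.6268,-0.7147,-0.098,1.11]]' 0.55; python3 -c "
from h import *
go(.5415,-.328,.30,3.4)"
```

```text
time: 0.93
ee_pos: [0.3739, 0.1797, 0.2741]
eef_rot: [0.687, 0.727, -0.0, -0.0]
force: [0.8, 0.4, -0.7]
width: 0.546
grip_force: 0.0
t 0.93 row -0.5162 0.1391 -0.0259 -0.0037 yaw 3.19 tilt -1.0 F [ 0.76  0.45 -0.73] M [ 0.   -0.02  0.01]
```

```bash
python3 -m creep '[[-0.516,0.139,-0.026,0],[-0.516,0.139,-0.026,0],[-0.516,0.139,-0.026,0],[-0.516,0.139,-0.026,0],[-0.516,0.139,-0.026,0],[-0.516,0.139,-0.026,0],[-0.516,0.139,-0.026,0],[-0.516,0.139,-0.026,0],[-0.516,0.139,-0.026,0],[-0.516,0.139,-0.026,0]]'; python3 -c "
from h import *
go(.5415,-.328,.16,3.4)"
```

```text
time: 1.77
ee_pos: [0.5057, -0.2152, 0.294]
eef_rot: [0.686, 0.727, 0.0, -0.001]
force: [0.8, -0.3, -0.0]
width: 0.549
grip_force: 0.0
t 1.77 row -0.1148 0.0293 0.1339 -0.0010 yaw 3.34 tilt -1.0 F [ 0.78 -0.27 -0.05] M [-0.01 -0.02 -0.01]
```

```bash
python3 -m creep '[[-0.105,0.027,0.132,0],[-0.105,0.027,0.132,0],[-0.105,0.027,0.132,0],[-0.105,0.027,0.132,0],[-0.105,0.027,0.132,0],[-0.105,0.027,0.132,0],[-0.105,0.027,0.132,0]]'; python3 - <<'E'
from h import *
go(.5415,-.328,.076,3.4)
d=cam("wrist"); save("w0",d["img"]); np.savez("w0",**d)
P=cloud(d); rgb=d["img"].astype(int); b=(rgb[...,2]>1.6*rgb[...,0])&(rgb[...,2]>60)
Q=P[b&(P[...,2]>.09)&(P[...,2]<.115)]; r=cv2.minAreaRect((Q[:,:2]*1000).astype(np.float32)); print(len(Q),Q[:,2].max(),r)
Q=P[b&(P[...,2]>.003)&(P[...,2]<.013)]; r=cv2.minAreaRect((Q[:,:2]*1000).astype(np.float32)); print(len(Q),r)
E
```

```text
time: 2.35
ee_pos: [0.5386, -0.3159, 0.162]
eef_rot: [0.686, 0.728, 0.0, -0.001]
force: [0.8, 0.4, 0.6]
width: 0.549
grip_force: 0.0
t 2.35 row -0.0123 0.0023 0.0860 -0.0007 yaw 3.36 tilt -1.0 F [0.76 0.41 0.64] M [-0.03 -0.03 -0.01]
885 0.10682074290626523 ((543.9880981445312, -327.09814453125), (9.824162483215332, 22.372682571411133), 1.8123424053192139)
2977 ((466.8885803222656, -416.8362731933594), (322.63885498046875, 85.9671401977539), 49.97038650512695)
```

View pics/w0.png

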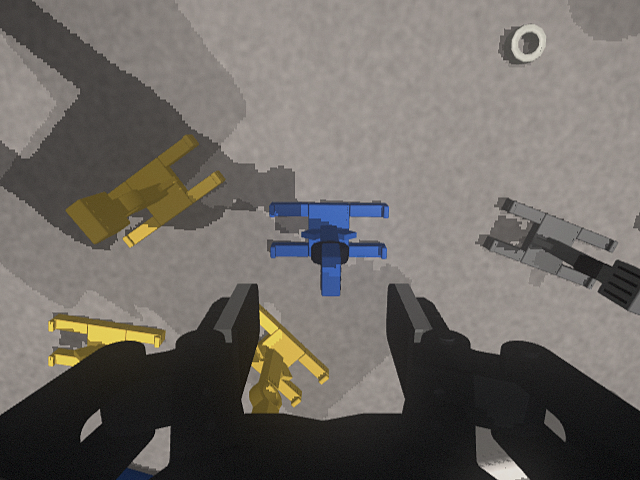

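The wrist view shows the blue fin at (330,270) between the fingers (mid column about 322), with the collar at (330,252). The grey spare is to the right at (560,230) and the yellow one at (285,355) is under the palm, low. I aim at (0.543, −0.3275).

```bash
python3 -m creep '[[-0.0118,0.0038,0.02,0.015],[-0.0118,0.0038,0.05,0.015],[-0.0118,0.0038,0.085,0.015],[-0.0118,0.0038,0.085,0.015],[-0.0118,0.0038,0.085,0.015],[-0.0118,0.0038,0.085,0.015]]'; python3 -c "
from h import *
go(.543,-.3275,.076,2.5)"
```

```text
time: 2.9
ee_pos: [0.5448, -0.3282, 0.0802]
eef_rot: [0.691, 0.723, 0.0, 0.002]
force: [0.7, -0.4, -0.1]
width: 0.551
grip_force: 0.0
t 2.9 row 0.0008 -0.0018 0.0042 0.0014 yaw 2.58 tilt -1.0 F [ 0.69 -0.39 -0.1 ] M [ 0.03 -0.06 -0.02]
```

```bash
python3 -m creep '[[0.0005,-0.0015,0.003,0],[0.0005,-0.0015,0.003,0],[0.0005,-0.0015,0.003,0],[0.0005,-0.0015,0.003,0],[0.0005,-0.0015,0.003,0],[0.0005,-0.0015,0.003,0]]' 0.0;  python3 -m creep '[[0,0,0,0],[0,0,0,0],[0,0,0,0],[0,0,0,0]]'; python3 -c "
from h import *
go(.543,-.3275,.076,2.5)"
```

```text
time: 3.4
ee_pos: [0.5427, -0.328, 0.0759]
eef_rot: [0.691, 0.722, 0.0, 0.001]
force: [0.3, 1.6, 5.4]
width: 0.106
grip_force: 60.8
time: 3.73
ee_pos: [0.5427, -0.328, 0.0759]
eef_rot: [0.691, 0.723, 0.0, 0.001]
force: [0.1, 0.2, 7.3]
width: 0.105
grip_force: 60.9
t 3.73 row 0.0005 0.0003 -0.0001 0.0005 yaw 2.53 tilt -1.0 F [0.14 0.16 7.32] M [0.14 0.14 0.02]
```

```bash
python3 -m creep '[[0,0,-0.03,0],[0,0,-0.07,0],[0,0,-0.11,0],[0,0,-0.15,0],[0,0,-0.19,0],[0,0,-0.218,0],[0,0,-0.218,0],[0,0,-0.218,0],[0,0,-0.218,0]]'; python3 - <<'E'
from h import *
go(.5297,-.0543,.2939,-6.2)
d=cam("wrist"); save("w1",d["img"][150:480]); np.savez("w1",**d)
P=cloud(d); rgb=d["img"].astype(int); b=(rgb[...,2]>1.6*rgb[...,0])&(rgb[...,2]>50)
o,R=st(); L=(P-o["ee_pos"])@R   # tool frame
m=b&(abs(L[...,0])<.06)&(abs(L[...,1])<.06)&(L[...,2]<.1)&(L[...,2]>-.05)
v,u=np.nonzero(m); print(len(v),u.min(),u.max(),v.min(),v.max())
Q=L[m]; 
for a in np.arange(-.03,.1,.01):
    q=Q[abs(Q[:,2]-a)<.005]
    if len(q): print(a.round(3),len(q),q.min(0),q.max(0),q.mean(0))
k=(rgb.sum(2)<90)
E
```

```text
time: 4.48
ee_pos: [0.541, -0.3269, 0.2911]
eef_rot: [0.691, 0.722, -0.0, -0.001]
force: [0.1, -0.4, -1.2]
width: 0.106
grip_force: 59.8
t 4.48 row 0.2728 0.0007 -0.0023 0.1521 yaw 2.52 tilt -1.0 F [ 0.07 -0.42 -1.21] M [ 0.    0.04 -0.02]
10407 239 407 210 369
-0.03 2033 [-0.0108 -0.0039 -0.0312] [ 0.0119  0.0057 -0.025 ] [ 0.0018  0.0009 -0.0291]
-0.02 379 [ 0.0102 -0.004  -0.025 ] [ 0.0122  0.0059 -0.015 ] [ 0.0112  0.001  -0.0201]
-0.01 302 [ 0.0102 -0.0102 -0.015 ] [ 0.0119  0.012  -0.005 ] [ 0.0112  0.0009 -0.0101]
0.0 26 [ 0.0099 -0.0101 -0.005 ] [ 0.0113  0.0118 -0.0035] [ 0.0109  0.0012 -0.0044]
0.01 10 [ 0.0037 -0.0102  0.0122] [0.0056 0.0124 0.0148] [0.005  0.0052 0.0131]
0.02 116 [ 0.0029 -0.0091  0.0154] [0.006 0.011 0.025] [0.0052 0.0008 0.022 ]
0.03 194 [ 0.0043 -0.0047  0.025 ] [0.0058 0.007  0.0348] [0.0053 0.0012 0.0299]
0.04 168 [ 0.0041 -0.005   0.0351] [0.0058 0.0068 0.0449] [0.0053 0.0009 0.0397]
0.05 656 [-0.0018 -0.0184  0.045 ] [0.0059 0.0203 0.0549] [0.0019 0.0012 0.0509]
0.06 4240 [-0.0194 -0.0419  0.055 ] [0.0207 0.0444 0.065 ] [0.0044 0.0019 0.0636]
0.07 2283 [-0.0196 -0.0413  0.065 ] [0.0208 0.0435 0.0732] [ 0.0041 -0.0002  0.0662]
```

View pics/w1.png

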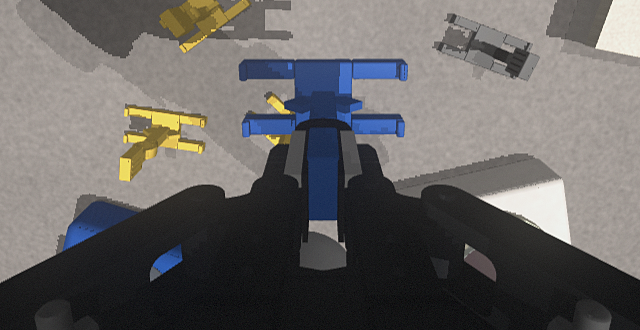

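Grasp is sound: the fin at (323,325) is held square between the pads, and the hanger is upright and centred. Now to the standoff, 40 mm before the tip.

```bash
python3 -m creep '[[0.2725,0.001,-0.003,0.152],[0.2725,0.001,-0.003,0.152],[0.2725,0.001,-0.003,0.152],[0.2725,0.001,-0.003,0.152],[0.2725,0.001,-0.003,0.152],[0.2725,0.001,-0.003,0.152],[0.2725,0.001,-0.003,0.152],[0.2725,0.001,-0.003,0.152],[0.2725,0.001,-0.003,0.152],[0.2725,0.001,-0.003,0.152]]'; python3 -m creep '[[0,0,0,0],[0,0,0,0],[0,0,0,0]]';python3 - <<'E'
from h import *
go(.5297,-.0543,.2939,-6.2)
for n in("wrist","top","scene"):
    d=cam(n); np.savez(n[0]+"2",**d)
    if n=="wrist": a=d["img"]
    if n=="top": t=cv2.resize(d["img"][225:285,235:335],(400,240))
    if n=="scene": s=cv2.resize(d["img"][150:240,260:410],(400,240))
b=np.vstack([t,s]); save("w2",np.hstack([cv2.resize(a,(400,300)),np.vstack([t,s])[:300]])) if 0 else save("w2",np.hstack([a[:480,120:520],b]))
E
```

```text
time: 5.37
ee_pos: [0.5305, -0.0557, 0.294]
eef_rot: [0.744, 0.668, -0.001, -0.001]
force: [0.7, -0.2, -1.4]
width: 0.104
grip_force: 59.8
time: 5.62
ee_pos: [0.531, -0.0565, 0.2949]
eef_rot: [0.745, 0.667, -0.0, -0.0]
force: [-0.1, 0.8, -0.6]
width: 0.107
grip_force: 59.8
t 5.62 row 0.0020 -0.0015 0.0010 -0.0017 yaw -6.3 tilt -1.0 F [-0.09  0.78 -0.62] M [-0.06 -0.01  0.02]
```

View pics/w2.png

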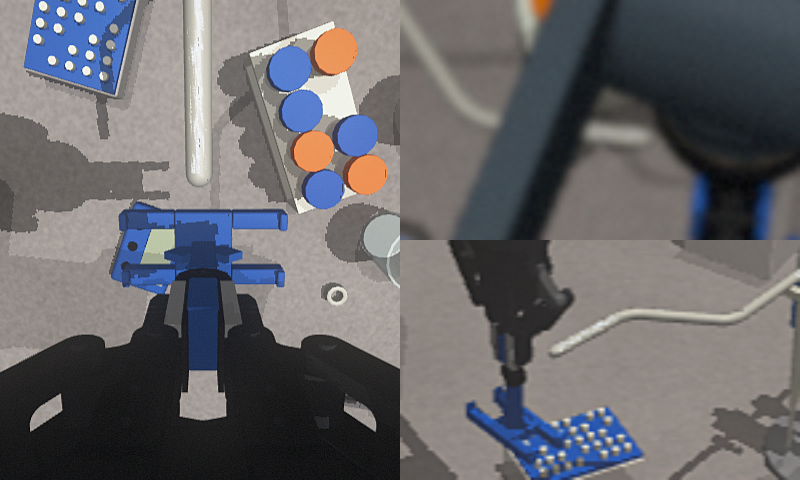

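The wrist view shows the rod nearly straight ahead of the fin: the rod tip is at crop (199,183), the fin at (203,330), and tubes and tip box are well below. I'll measure both relatively with wrist depth.

```bash
cat >> h.py <<'E'
def rel(d=None):
    if d is None: d=cam("wrist")
    o,R=st(); P=cloud(d); L=(P-o["ee_pos"])@R; rgb=d["img"].astype(int)
    b=(rgb[...,2]>1.6*rgb[...,0])&(rgb[...,2]>50)&(d["depth"]>.02)
    near=(abs(L[...,0])<.06)&(abs(L[...,1])<.06)
    f=L[b&near&(L[...,2]>-.033)&(L[...,2]<-.024)]
    print("fin",len(f),"y",(f[:,1].min()+f[:,1].max())/2,"x",(f[:,0].min()+f[:,0].max())/2,"top z",np.median(f[:,2]),"-> eye z",np.median(f[:,2])+.042)
    m=(~b)&(L[...,2]>-.01)&(L[...,2]<.03)&(L[...,0]>.012)&(L[...,0]<.3)&(abs(L[...,1])<.2)&(rgb.min(2)>70)
    n,l,s,c=cv2.connectedComponentsWithStats(m.astype(np.uint8)); i=1+np.argmax(s[1:,4]); Q=L[l==i]
    print("rod n",len(Q),"xmin",Q[:,0].min())
    for a in np.arange(.015,.25,.01):
        q=Q[abs(Q[:,0]-a)<.004]
        if len(q)>20: print("  x %.3f y %.4f (w %.4f) z axis %.4f"%(a,(q[:,1].min()+q[:,1].max())/2,np.ptp(q[:,1]),np.percentile(q[:,2],5)+.005))
    return L,l==i
E
python3 -c "
from h import *
rel(dict(np.load('w2.npz')))"
```

```text
fin 2031 y 0.0008356725653482365 x 0.0004569459557156484 top z -0.02808936635658842 -> eye z 0.013910633643411583
rod n 5061 xmin 0.04113814809951502
  x 0.045 y -0.0007 (w 0.0095) z axis 0.0145
  x 0.055 y -0.0009 (w 0.0098) z axis 0.0143
  x 0.065 y -0.0008 (w 0.0096) z axis 0.0142
  x 0.075 y -0.0010 (w 0.0098) z axis 0.0143
  x 0.085 y -0.0009 (w 0.0096) z axis 0.0143
  x 0.095 y -0.0011 (w 0.0098) z axis 0.0142
  x 0.105 y -0.0010 (w 0.0096) z axis 0.0143
```

```bash
python3 -m creep '[[0.01,-0.0017,0.0005,0],[0.02,-0.0017,0.0005,0],[0.03,-0.0017,0.0005,0],[0.036,-0.0017,0.0005,0],[0.041,-0.0017,0.0005,0],[0.046,-0.0017,0.0005,0],[0.051,-0.0017,0.0005,0],[0.057,-0.0017,0.0005,0],[0.063,-0.0017,0.0005,0],[0.063,-0.0017,0.0005,0]]'; python3 -c "
from h import *
rel(); go(0,0,0,0)"
```

```text
time: 6.6
ee_pos: [0.5361, 0.0087, 0.2948]
eef_rot: [0.744, 0.668, 0.0, -0.0]
force: [-0.7, -0.1, -1.4]
width: 0.105
grip_force: 59.7
fin 2042 y 0.0006937919595725334 x 0.0014177601119243523 top z -0.028345650072560905 -> eye z 0.013654349927439097
rod n 8809 xmin 0.01204723023923849
  x 0.015 y 0.0011 (w 0.0100) z axis 0.0138
  x 0.025 y 0.0011 (w 0.0098) z axis 0.0139
  x 0.035 y 0.0011 (w 0.0097) z axis 0.0139
  x 0.045 y 0.0009 (w 0.0098) z axis 0.0138
  x 0.055 y 0.0012 (w 0.0105) z axis 0.0138
  x 0.065 y 0.0047 (w 0.0150) z axis 0.0138
  x 0.075 y 0.0122 (w 0.0213) z axis 0.0138
  x 0.085 y 0.0229 (w 0.0234) z axis 0.0137
  x 0.095 y 0.0343 (w 0.0236) z axis 0.0138
  x 0.105 y 0.0436 (w 0.0199) z axis 0.0138
t 6.65 row -0.0655 -0.5321 0.2948 -0.1071 yaw -6.14 tilt -1.0 F [-0.68  0.71 -1.92] M [0.02 0.01 0.01]
```

```bash
cat >> h.py <<'E'
def seg(L,m,x0,x1,fit_lo=None):
    # centreline points: top ridge of rod (highest 1 mm), line fit in tool xy
    Q=L[m]; Q=Q[(Q[:,0]>x0)&(Q[:,0]<x1)]
    v=cv2.fitLine(Q[:,:2].astype(np.float32),cv2.DIST_L2,0,.01,.01).ravel()
    for _ in range(3):   # trim ends square to the line
        s=(Q[:,:2]-v[2:])@v[:2]; lo,hi=np.percentile(s,[0,100]); k=(s>lo+.008)&(s<hi-.008)
        v=cv2.fitLine(Q[k,:2].astype(np.float32),cv2.DIST_L2,0,.01,.01).ravel()
    n=(Q[k,:2]-v[2:])@[-v[1],v[0]]; v[2:]+=np.array([-v[1],v[0]])*(n.min()+n.max())/2
    if v[0]<0: v[:2]*=-1
    print("dir deg",np.degrees(np.arctan2(v[1],v[0])),"pt",v[2:],"w",np.ptp(n)); return v
def cross(a,b):
    s=np.linalg.solve(np.array([a[:2],-b[:2]]).T,b[2:]-a[2:]); return a[2:]+s[0]*a[:2]
def toworld(p,z=.0138):
    o,R=st(); return o["ee_pos"]+R@np.array([*p,z])
E
python3 - <<'E'
from h import *
L,m=rel(); Q=L[m]; print(Q.max(0))
a=seg(L,m,.012,.052); b=seg(L,m,.08,.2); c=cross(a,b); print("corner",c,toworld(c))
E
```

```text
fin 2036 y 0.0006971385996907245 x 0.001112857355752353 top z -0.02831865193020343 -> eye z 0.013681348069796574
rod n 8783 xmin 0.01202249440984779
  x 0.015 y 0.0009 (w 0.0096) z axis 0.0138
  x 0.025 y 0.0011 (w 0.0099) z axis 0.0139
  x 0.035 y 0.0011 (w 0.0097) z axis 0.0139
  x 0.045 y 0.0009 (w 0.0099) z axis 0.0139
  x 0.055 y 0.0012 (w 0.0104) z axis 0.0138
  x 0.065 y 0.0043 (w 0.0142) z axis 0.0138
  x 0.075 y 0.0122 (w 0.0213) z axis 0.0138
  x 0.085 y 0.0224 (w 0.0233) z axis 0.0137
  x 0.095 y 0.0340 (w 0.0232) z axis 0.0137
  x 0.105 y 0.0438 (w 0.0201) z axis 0.0138
[0.1059 0.0539 0.0154]
dir deg -0.040236104 pt [0.0322 0.0011] w 0.009874362073503482
dir deg 50.362766 pt [0.0932 0.0317] w 0.010588291506261723
corner [0.0678 0.001 ] [0.5443 0.0751 0.281 ]
```

```bash
python3 -m creep '[[0.01,0.0003,0,0],[0.02,0.0003,0,0],[0.03,0.0003,0,0],[0.04,0.0003,0,0],[0.047,0.0003,0,0],[0.047,0.0003,0,0],[0.047,0.0003,0,0]]'; python3 - <<'E'
from h import *
L,m=rel(); 
a=seg(L,m,.005,.02) if 0 else None; b=seg(L,m,.025,.2); print(toworld(b[2:]))
a=np.array([1,0,0,.0009]); print("corner",cross(a,b)); go(0,0,0,0)
E
```

```text
time: 7.28
ee_pos: [0.5414, 0.0549, 0.2948]
eef_rot: [0.744, 0.668, -0.0, 0.0]
force: [-1.0, -0.6, -1.1]
width: 0.101
grip_force: 59.8
fin 2042 y -0.005924039363747422 x 0.0012725471560523453 top z -0.028326846360321407 -> eye z 0.013673153639678595
rod n 9426 xmin 0.012012184059627068
  x 0.015 y 0.0026 (w 0.0123) z axis 0.0140
  x 0.025 y 0.0087 (w 0.0181) z axis 0.0139
  x 0.035 y 0.0181 (w 0.0230) z axis 0.0138
  x 0.045 y 0.0294 (w 0.0231) z axis 0.0138
  x 0.055 y 0.0412 (w 0.0234) z axis 0.0139
  x 0.065 y 0.0528 (w 0.0245) z axis 0.0139
  x 0.075 y 0.0612 (w 0.0180) z axis 0.0137
  x 0.085 y 0.0668 (w 0.0117) z axis 0.0138
  x 0.095 y 0.0670 (w 0.0106) z axis 0.0138
  x 0.105 y 0.0663 (w 0.0104) z axis 0.0139
dir deg 42.441936 pt [0.0647 0.044 ] w 0.025295051459216022
[0.5921 0.114  0.281 ]
corner [0.0175 0.0009]
t 7.33 row -0.1119 -0.5325 0.2948 -0.1072 yaw -6.14 tilt -1.0 F [ 1.01  1.15 -0.85] M [-0.   -0.    0.04]
```

```bash
python3 -m creep '[[0.004,0.0003,0,0],[0.007,0.0003,0,0.02],[0.0102,0.0005,0,0.12],[0.0134,0.0011,0,0.24],[0.0165,0.002,0,0.36],[0.0195,0.0033,0,0.48],[0.0222,0.005,0,0.6],[0.0248,0.007,0,0.72],[0.0248,0.007,0,0.72]]'; python3 - <<'E'
from h import *
go(0,0,0,0); L,m=rel(); b=seg(L,m,.0125,.06)
E
```

```text
time: 8.08
ee_pos: [0.5515, 0.0782, 0.2948]
eef_rot: [0.932, 0.362, 0.0, 0.0]
force: [0.1, -0.1, -0.2]
width: 0.104
grip_force: 59.8
t 8.08 row -0.4599 -0.3144 0.2945 -0.8303 yaw -47.57 tilt -1.0 F [ 0.11 -0.12 -0.23] M [ 0.01  0.06 -0.03]
fin 2044 y 0.0075953454967472404 x 0.001907490690981093 top z -0.028435308494623605 -> eye z 0.013564691505376397
rod n 8080 xmin 0.012002882420630263
  x 0.015 y 0.0016 (w 0.0104) z axis 0.0138
  x 0.025 y 0.0030 (w 0.0106) z axis 0.0138
  x 0.035 y 0.0043 (w 0.0108) z axis 0.0138
  x 0.045 y 0.0056 (w 0.0110) z axis 0.0138
  x 0.055 y 0.0071 (w 0.0108) z axis 0.0138
  x 0.065 y 0.0083 (w 0.0109) z axis 0.0139
  x 0.075 y 0.0087 (w 0.0109) z axis 0.0139
  x 0.085 y 0.0047 (w 0.0163) z axis 0.0138
  x 0.095 y -0.0037 (w 0.0216) z axis 0.0138
  x 0.105 y -0.0130 (w 0.0202) z axis 0.0138
dir deg 7.6621656 pt [0.0366 0.0046] w 0.010048970466284224
```

```bash
python3 -m creep '[[0.004,-0.0004,0,0.1],[0.012,0.0008,0,0.134],[0.022,0.0021,0,0.134],[0.032,0.0035,0,0.134],[0.042,0.0048,0,0.134],[0.05,0.0059,0,0.134],[0.056,0.0067,0,0.134],[0.056,0.0067,0,0.134],[0.056,0.0067,0,0.134]]'; python3 - <<'E'
from h import *
go(0,0,0,0); L,m=rel(); b=seg(L,m,.045,.2);print(toworld(b[2:]))
E
```

```text
time: 8.88
ee_pos: [0.5968, 0.1113, 0.2945]
eef_rot: [0.954, 0.3, -0.0, 0.0]
force: [0.0, 0.6, -1.1]
width: 0.106
grip_force: 59.7
t 8.88 row -0.5528 -0.2505 0.2950 -0.9610 yaw -55.06 tilt -1.0 F [ 0.02  0.6  -1.08] M [-0.01  0.02 -0.05]
fin 2029 y -0.005545548327123005 x 0.0020187087914578595 top z -0.028298874893724714 -> eye z 0.013701125106275289
rod n 9723 xmin 0.012005130796801242
  x 0.015 y 0.0005 (w 0.0099) z axis 0.0136
  x 0.025 y -0.0029 (w 0.0151) z axis 0.0135
  x 0.035 y -0.0126 (w 0.0243) z axis 0.0135
  x 0.045 y -0.0254 (w 0.0282) z axis 0.0136
  x 0.055 y -0.0393 (w 0.0278) z axis 0.0136
  x 0.065 y -0.0530 (w 0.0275) z axis 0.0134
  x 0.075 y -0.0675 (w 0.0271) z axis 0.0134
  x 0.085 y -0.0823 (w 0.0279) z axis 0.0135
  x 0.095 y -0.0875 (w 0.0109) z axis 0.0137
dir deg -55.114716 pt [ 0.0677 -0.0577] w 0.010530043210304006
[0.619  0.1972 0.2807]
```

```bash
python3 -m creep '[[0.006,0,0,0],[0.0115,0,0,-0.03],[0.0147,-0.0002,0,-0.12],[0.0179,-0.0008,0,-0.24],[0.021,-0.0017,0,-0.36],[0.024,-0.0031,0,-0.48],[0.0267,-0.0047,0,-0.6],[0.0293,-0.0067,0,-0.72],[0.0316,-0.009,0,-0.84],[0.0316,-0.009,0,-0.84]]'; python3 - <<'E'
from h import *
go(0,0,0,0); L,m=rel(); b=seg(L,m,.0125,.07);print(toworld(b[2:]))
E
```

```text
time: 9.77
ee_pos: [0.6179, 0.1372, 0.2949]
eef_rot: [0.748, 0.664, 0.0, -0.0]
force: [0.7, 0.3, -1.0]
width: 0.101
grip_force: 59.7
t 9.77 row -0.2094 -0.5975 0.2945 -0.1184 yaw -6.78 tilt -1.0 F [ 0.74  0.35 -0.97] M [-0.07  0.01  0.  ]
fin 2032 y 0.0007538487129833773 x 0.0012621180080906874 top z -0.028362437130930937 -> eye z 0.013637562869069066
rod n 6880 xmin 0.012017547219352482
  x 0.015 y -0.0010 (w 0.0103) z axis 0.0139
  x 0.025 y -0.0020 (w 0.0106) z axis 0.0139
  x 0.035 y -0.0034 (w 0.0108) z axis 0.0139
  x 0.045 y -0.0045 (w 0.0106) z axis 0.0139
  x 0.055 y -0.0057 (w 0.0107) z axis 0.0139
  x 0.065 y -0.0068 (w 0.0106) z axis 0.0138
  x 0.075 y -0.0082 (w 0.0104) z axis 0.0139
  x 0.085 y -0.0093 (w 0.0105) z axis 0.0137
  x 0.095 y -0.0107 (w 0.0106) z axis 0.0139
  x 0.105 y -0.0110 (w 0.0093) z axis 0.0140
dir deg -6.900376 pt [ 0.042  -0.0042] w 0.010006474917012984
[0.6188 0.179  0.281 ]
```

```bash
python3 -m creep '[[0.004,-0.0004,0,-0.08],[0.012,-0.0014,0,-0.12],[0.022,-0.0026,0,-0.12],[0.034,-0.0041,0,-0.12],[0.046,-0.0055,0,-0.12],[0.056,-0.0067,0,-0.12],[0.06,-0.0072,0,-0.12],[0.06,-0.0072,0,-0.12],[0.06,-0.0072,0,-0.12]]'; python3 - <<'E'
from h import *
go(0,0,0,0); d=cam("wrist"); L,m=rel(d); save("w3",d["img"])
h=cv2.cvtColor(d["img"],cv2.COLOR_RGB2HSV).astype(int); R=(h[...,1]>130)&((h[...,0]<8)|(h[...,0]>172))&(abs(L[...,1])<.02)&(L[...,2]<.03)&(L[...,2]>-.01)
Q=L[R]; print(len(Q),Q.min(0),Q.max(0)); T=Q[Q[:,2]<.005]; print(T.min(0),T.max(0),np.percentile(T[:,0],[2,98]))
E
```

```text
time: 10.57
ee_pos: [0.6176, 0.1973, 0.2947]
eef_rot: [0.708, 0.707, -0.0, 0.0]
force: [0.1, 0.3, -0.4]
width: 0.107
grip_force: 59.8
t 10.57 row -0.1980 -0.6173 0.2949 -0.0014 yaw -0.08 tilt -1.0 F [ 0.09  0.31 -0.4 ] M [-0.02 -0.04 -0.  ]
fin 2042 y 0.0005988500297066223 x 0.0010338758517579646 top z -0.028268490746533176 -> eye z 0.013731509253466827
rod n 2710 xmin 0.07443916482538396
  x 0.075 y 0.0304 (w 0.0162) z axis 0.0090
  x 0.085 y 0.0302 (w 0.0191) z axis 0.0084
  x 0.095 y 0.0297 (w 0.0118) z axis 0.0089
1978 [ 0.0414 -0.0102  0.0006] [0.0548 0.0132 0.0152]
[ 0.0428 -0.007   0.0006] [0.0546 0.0093 0.005 ] [0.0432 0.0544]
```

View pics/w3.png

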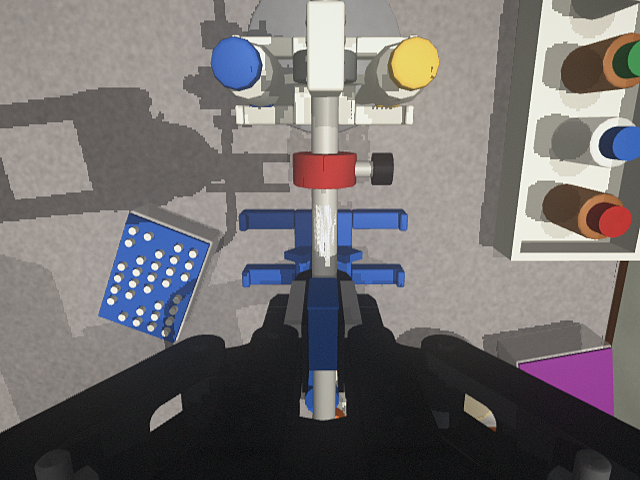

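The wrist view shows the hanger in the straight, with the red stop at (325,170) about 37 mm ahead. Its thumbscrew at (382,170) lies below fingertip height, and the white hanger with pipettes is beyond at (325,60).

```bash
python3 -m creep '[[0.008,0.0003,0,0],[0.016,0.0003,0,0],[0.024,0.0003,0,0],[0.03,0.0003,0,0],[0.033,0.0003,0,0],[0.035,0.0003,0,0],[0.036,0.0003,0,0],[0.036,0.0003,0,0],[0.036,0.0003,0,0]]'; python3 - <<'E'
from h import *
go(0,0,0,0)
E
```

```text
time: 11.37
ee_pos: [0.6181, 0.2328, 0.2948]
eef_rot: [0.708, 0.706, -0.0, 0.0]
force: [0.1, 0.6, -1.2]
width: 0.105
grip_force: 59.7
t 11.37 row -0.2340 -0.6176 0.2949 -0.0021 yaw -0.12 tilt -1.0 F [ 0.07  0.58 -1.22] M [-0.02  0.01 -0.06]
```

Creep on until contact is felt.

```bash
for i in 1 2 3; do echo; done; python3 -m creep '[[0.0005,0,0,0],[0.001,0,0,0],[0.001,0,0,0]]' | egrep 'pos|force:'; python3 - <<'E'
from h import *
go(0,0,0,0)
E
```

```text
ee_pos: [0.6181, 0.2338, 0.2948]
force: [-0.2, -0.1, -1.3]
grip_force: 59.7
t 11.62 row -0.2352 -0.6176 0.2948 -0.0023 yaw -0.13 tilt -1.0 F [-0.16 -0.08 -1.28] M [-0.04 -0.01  0.  ]
```

```bash
python3 -m creep '[[0.0005,0,0,0],[0.001,0,0,0],[0.001,0,0,0]]' | egrep 'pos|force:'; python3 - <<'E'
from h import *
go(0,0,0,0); d=cam("wrist"); L,m=rel(d)
h=cv2.cvtColor(d["img"],cv2.COLOR_RGB2HSV).astype(int); R=(h[...,1]>130)&((h[...,0]<8)|(h[...,0]>172))&(abs(L[...,1])<.02)&(L[...,2]<.03)&(L[...,2]>-.01)
T=L[R]; T=T[T[:,2]<.006]; print(len(T),T.min(0),T.max(0))
E
```

```text
ee_pos: [0.6181, 0.2342, 0.2948]
force: [0.3, -1.8, -1.0]
grip_force: 59.7
t 11.87 row -0.2350 -0.6176 0.2953 -0.0022 yaw -0.13 tilt -1.0 F [ 0.34 -1.81 -1.03] M [-0.46  0.07 -0.01]
fin 2025 y 0.0006769805369253317 x 0.0007688760407308128 top z -0.028329184033305407 -> eye z 0.013670815966694595
rod n 11346 xmin 0.058022785269514404
  x 0.055 y 0.0008 (w 0.0096) z axis -0.0044
  x 0.065 y 0.0008 (w 0.0095) z axis 0.0138
  x 0.075 y 0.0008 (w 0.0094) z axis 0.0138
  x 0.085 y 0.0134 (w 0.0549) z axis -0.0003
  x 0.095 y 0.0134 (w 0.0553) z axis -0.0011
  x 0.105 y 0.0136 (w 0.0543) z axis 0.0027
927 [ 0.007  -0.008  -0.0034] [0.0177 0.0092 0.006 ]
```

Contact felt: −1.8 N along the rod and a −0.46 N·m twist, so the collar is butted on the stop. I ease off 0.5 mm, lower 2 mm so the bore rests on the rod, and let go.

```bash
python3 -m creep '[[-0.0005,0,0.001,0],[-0.0005,0,0.0018,0],[-0.0005,0,0.0018,0]]'; python3 -m creep '[[0,0,0,0],[0,0,0,0],[0,0,0,0],[0,0,0,0],[0,0,0,0],[0,0,0,0]]' 0.35; python3 - <<'E'
from h import *
go(0,0,0,0); rel()
E
```

```text
time: 12.17
ee_pos: [0.6183, 0.2341, 0.293]
eef_rot: [0.708, 0.706, -0.0, 0.0]
force: [0.7, -3.2, -0.9]
width: 0.108
grip_force: 59.9
time: 12.67
ee_pos: [0.6181, 0.2347, 0.2931]
eef_rot: [0.708, 0.706, 0.0, -0.0]
force: [0.0, -0.2, 0.4]
width: 0.349
grip_force: 0.0
t 12.67 row -0.2359 -0.6177 0.2929 -0.0018 yaw -0.1 tilt -1.0 F [ 0.01 -0.22  0.41] M [ 0.02 -0.01 -0.05]
fin 2091 y 0.0006573437392966876 x 0.00020801415462137329 top z -0.027111081840152814 -> eye z 0.014888918159847189
rod n 11632 xmin 0.05749568626772553
  x 0.055 y 0.0008 (w 0.0095) z axis -0.0014
  x 0.065 y 0.0010 (w 0.0098) z axis 0.0120
  x 0.075 y 0.0010 (w 0.0097) z axis 0.0121
  x 0.085 y 0.0135 (w 0.0550) z axis -0.0022
  x 0.095 y 0.0135 (w 0.0553) z axis -0.0027
  x 0.105 y 0.0140 (w 0.0540) z axis 0.0024
```

Released; now I withdraw straight up slowly, then faster.

```bash
python3 -m creep '[[0,0,-0.005,0],[0,0,-0.012,0],[0,0,-0.02,0],[0,0,-0.03,0],[0,0,-0.045,0],[0,0,-0.07,0],[-0.03,0,-0.09,0],[-0.06,0,-0.1,0],[-0.06,0,-0.1,0],[-0.06,0,-0.1,0]]'; python3 -m creep '[[0,0,0,0],[0,0,0,0],[0,0,0,0],[0,0,0,0],[0,0,0,0],[0,0,0,0]]'; python3 - <<'E'
from h import *
go(0,0,0,0); d=cam("wrist"); save("w4",d["img"]); P=cloud(d); L=P
h=cv2.cvtColor(d["img"],cv2.COLOR_RGB2HSV).astype(int)
R=(h[...,1]>130)&((h[...,0]<8)|(h[...,0]>172))&(P[...,2]>.28)&(abs(P[...,0]-.62)<.03); T=P[R]; print("red",T.min(0),T.max(0))
b=(h[...,0]>100)&(h[...,0]<125)&(h[...,1]>120)&(P[...,2]>.29)&(P[...,2]<.34)&(P[...,1]<.25); F=P[b]; print("fin",len(F),F.min(0),F.max(0))
E
```

```text
time: 13.55
ee_pos: [0.6186, 0.1733, 0.3953]
eef_rot: [0.709, 0.706, 0.002, 0.001]
force: [-0.0, 0.5, -0.0]
width: 0.348
grip_force: 0.0
time: 14.05
ee_pos: [0.6178, 0.1749, 0.3926]
eef_rot: [0.708, 0.707, -0.0, -0.0]
force: [0.2, -0.4, -0.5]
width: 0.346
grip_force: 0.0
t 14.05 row -0.1757 -0.6173 0.3931 -0.0013 yaw -0.08 tilt -1.0 F [ 0.22 -0.39 -0.48] M [-0.04  0.05  0.06]
red [0.6089 0.1843 0.2811] [0.6457 0.2512 0.5355]
fin 838 [0.6136 0.2238 0.3175] [0.6238 0.2451 0.3223]
```

View pics/w4.png

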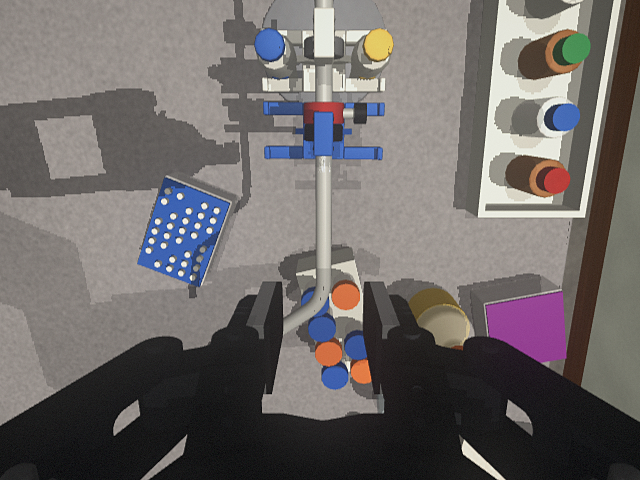

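The blue hanger hangs square at (323,130) against the red stop (323,108). Its fin centre is at y=0.2345 and the stop face at about 0.239, so the collar is butted and nothing holds it.

```bash
python3 -c "
from bench import ctrl
print(ctrl.job_done())"
```

```text
the job is handed in; nothing more can be done
None
```

The blue hanger is threaded round both bends, butted against the red stop and hanging free. The job was handed in at about 14 s; the hand-in returned no verdict. The wrist force never read above about 4 N while the hanger was on the rod.

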